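# Hang the brush to soak and uncap the cleaner

### The job

Set the glue brush up to soak: take it out of the tube, hang it by the eye in its handle on the stand's wire hook, bristles inside the tin, and let go. Then open the cleaner bottle in its holder: press the safety cap down, twist it anticlockwise while down, and lift it off. Finish while still holding the cap upright in the gripper, clear above the bottle's mouth; the bottle stays seated and other things stay put.

Things in the scene. Friction and masses are not known exactly. Their poses are not given: they have to be found in the camera images.
- brush: Round glue brush, 182 mm, 70 g, standing upright, bristles down, in the tube. Origin: middle of the bristle end; z up the handle. Bristles and ferrule to z 76 mm, 32 across at most; handle tapering to a flat paddle 10 mm thick (brush x), 28 wide (y) with straight edges z 134 to 168 and a round end to z 182. Gripping the edges leaves a finger on each side of the eye and the eye free.
- brush_eye (a point): Centre of the hanging eye, a round 14 mm hole right through the paddle along the brush's x, 168 mm above the bristle end.
- tube: Fixed upright tan tube, 44 mm outside diameter, 39 mm bore, on a wooden foot 72 x 72 x 10 mm screwed to the bench; tube rim 95 mm above the bench. The brush stands loose in it, on the foot. Origin: middle of the foot's underside.
- stand: Fixed wooden stand: base 132 x 112 x 16 mm, post 20 x 26, 227 tall (front face at x +38), open steel tin on the base (axis at x -14, 80 inside, floor z 19, rim z 86). A 5 mm wire hook runs from the post to -x over the tin: seat level at z 212.5 from x +7 to -6, then up to its free end at x -18, z 216.5. Origin: on the bench under the seat; -x is the open side, towards the robot; z up.
- hook_seat (a point): Middle of the hook's wire at its seat, 212.5 mm above the bench. A hung brush has its eye centre about 4.5 mm below this and its bristle end about 40 mm above the bench, inside the tin.
- hook_tip (a point): Middle of the wire at the hook's free upturned end, 18 mm in front (-x of the stand) and 4 mm above the seat.
- holder: Fixed wooden bottle holder: board 90 (x) x 152 (y) x 10 mm, walls 10 thick round a well of 68 x 104; front wall (-x) 43 high, the others 59. It keeps the bottle from turning. Origin: middle of its underside.
- bottle: White flat-sided cleaner bottle, body 62 (x) x 96 (y) x 112 mm, 0.55 kg, loose in the holder's well with about 3 mm of play. Origin: middle of its underside, 10 mm above the bench; z up through the neck; shoulder ends at z 119, mouth at z 150. Three bayonet ledges stand out round the neck.
- bottle_mouth (a point): Centre of the bottle's mouth, 150 mm above its underside.
- cap: Black ribbed safety cap, 50 mm diameter, 30 tall, 50 g, arrows on top. Origin: middle of its lower rim (z 129 of the bottle when on), z up. Sprung up by 6 N into notches: press it down 3.5 mm or more (10 N; bottoms at 5.5 mm), keep it down and turn anticlockwise from above. At 53 to 79 degrees (stop) its lugs are free: turn 65, then lift straight up. Locked, its x lies along the bottle's x.
- tape: Bystander: roll of masking tape, 68 mm diameter, 19 mm high, on the bench behind the work. Origin: middle of its underside.
- spare_cap: Bystander: plain off-white screw cap, 40 mm diameter, 21 mm high, on the bench behind the work; not the bottle's. Origin: middle of its underside.
- sander: Bystander: cork sanding block 52 x 91 x 29 mm on the bench behind the work. Origin: middle of its underside.
There are look-alikes about, which are no part of the job. Leave any pink look-alike of the brush alone.

How it is judged (in metres and radians):
On the way, in this order (a step that is already met when the one before it is completed fails the run):
1. the brush hangs by its eye on the hook, released (x of brush_eye in the frame of hook_seat between -0.013 and 0.032 m and y of brush_eye in the frame of hook_seat between -0.007 and 0.007 m and z of brush_eye in the frame of hook_seat between -0.008 and 0.001 m and contact force between brush and stand above 0.2 N and contact force between brush and the arm below 0.05 N and contact force between brush and the fingers below 0.05 N), for 0.3 s.
2. the safety cap is pressed down on the bottle (z of cap in the frame of bottle below 0.1268 m and horizontal distance between cap and bottle_mouth below 0.005 m), for 0.05 s.
3. the pressed cap has been twisted out of its notches (angle between the x axis of cap and the x axis of bottle, either way round above 0.6 rad and z of cap in the frame of bottle below 0.133 m), for 0.05 s.
At the end, for the whole second after the job is handed in: Brush hanging released on the hook by its eye, within 17 degrees of upright. Cap held still in the fingers, upright within 20 degrees, rim at least 20 mm above the bottle's mouth, within 40 mm sideways of it, below 350 mm. Bottle seated (raised under 5 mm, tilted under 6 degrees) (x of brush_eye in the frame of hook_seat between -0.013 and 0.032 m and y of brush_eye in the frame of hook_seat between -0.007 and 0.007 m and z of brush_eye in the frame of hook_seat between -0.008 and 0.001 m and angle between brush's own z axis and vertical below 0.3 rad and contact force between brush and the fingers below 0.05 N and z of cap in the frame of bottle_mouth above 0.02 m and height (world z) of cap below 0.35 m and horizontal distance between cap and bottle_mouth below 0.04 m and angle between cap's own z axis and vertical below 0.35 rad and contact force between cap and the fingers above 1 N and contact force between cap and bottle below 0.05 N and linear speed of cap below 0.03 m/s and z of bottle in the frame of holder below 0.015 m and angle between bottle's own z axis and vertical below 0.1 rad); the arm keeps its last pose, push and grip.
It fails at once if the bottle is pulled up out of its holder or tipped (z of bottle in the frame of holder above 0.035 m or angle between bottle's own z axis and vertical above 0.25 rad).
It fails at once if a bystander is pushed away (more than 30 mm) (distance of any of tape, spare_cap, sander from where it was at the start of the episode above 0.03 m).
It also fails if it takes over 59 s, if anything falls off the work surface, if the arm or the gripper's body presses on something with over 40 N, if the wrist force passes 120 N, or if a joint passes its speed limit or range.

### The arm

A 6-joint arm with a two-finger parallel gripper is mounted at the origin on a cart in front of the work surface, level with it; the furniture and walls round the work are solid. World frame = base frame: x ahead of the robot, y to its left, z up, the work surface at z = 0. Lengths are in m, angles in degrees, forces in N, time in s.
With the tool pointing down it reaches from about 0.25 to 0.775 m from the base axis. Payload 4 kg.
Tool frame: the origin (TCP) lies at the very end of the fingers, on their centre line; the grasp point (between the pads) lies 19 mm behind it; y points along the fingers, x is the direction in which the jaws open and shut, and the axes are right-handed (so a half turn about y gives the same grasp; the last joint's range is limited). The gripper opens to 85 mm and grips with 20 to 120 N. Pads are 22 mm wide; open, the fingers measure 114 mm over their backs; the gripper's body (76 mm by 85 mm) begins 54 mm behind the grasp point. The pads swing forward as they close: fully open they stand 13 mm farther back than shut.
Start: joints at [-78.616, 4.996, 78.535, -0, 96.463, -5.907], TCP at [0.163, -0.525, 0.231] pointing down, gripper open.
Joint ranges: [-177.83, 177.83], [-43.37, 116.18], [15.69, 146.23], [-61.86, 241.86], [9.47, 152.12], [-147.06, 147.06]. Speed limits (degrees/s): [159.86, 159.86, 180, 180, 180, 180].

### API

Orientations are given as [roll, pitch, yaw] about the fixed x, y, z axes, in that order (R = Rz(yaw) Ry(pitch) Rx(roll)).
In Python, from cell import * gives the robot as it stands. The module is installed in compiled form; this text tells all that it offers.
- The arm moves only by the shell command python3 -m creep 'ROWS' [OPENING] [FORCE]. ROWS is JSON, a list of rows, each a list of 6 numbers: the shift along the tool's x, y, z as a fraction of full scale, then the turn, a rotation vector about the tool's x, y, z as a fraction of full scale. A call has 1 to 5 rows; each row shifts and turns the commanded pose from where the row before left it, along the tool's axes as they then stand; what a row does not reach is not made up. Full scale, the value 1, is 50 cm for a shift and 0.12 rad for a turn. A row lasts 1/12 s, in which the tool goes at most 41.7 mm and 7.16 degrees, less where a joint would pass 70% of its speed; a pose out of reach is approached as far as the arm can. A call with a number of a shift or a turn outside -1 to 1 is refused whole. A call with a gripper value outside its range is refused whole. OPENING is the opening, from 0 (shut) to 1 (fully open), set as the call begins (- or left out, the last holds). The fingers move at their own pace and stop on an object; FORCE is the grip in N (left out, the last holds). Time passes only in rows, so rows that do not move let the fingers close. It gives the time, the measured TCP pose, the force and the opening at its end, in the units of the state.
- get_state(): the state, without advancing time (a new reading comes with each control period).
- snapshot(name): name is "scene" or "top"; returns a dict with "image" (420x560x3 uint8, blue, green, red), "camera_matrix" (3x3 intrinsics, pixels), "cam_to_world" (4x4, takes a point from camera to world coordinates). Camera axes: x right, y up, looking along -z (the intrinsics and any distortion apply to the point x, -y, -z); pixel columns grow to the right and rows downward; lengths in m; the calibration is good to about 2 mm. A picture is of the moment at which its call begins. There is no depth.
- finish_job(): hands the job in, once; it reports no verdict.
The state is a dict: "time_s": time; "q": joint angles; "joint_vel": joint speeds; "joint_torque": joint torques, N m; "tool_pos": TCP position; "tool_rot": TCP orientation; "contact_force": force on the tool from outside, world axes, zero at the start; "moment": the same for the moment, N m; "gripper_width": finger opening in m.
Only numpy, scipy, OpenCV 4.12 (cv2) and the standard library are available. Lean on these libraries where they do the work, as an engineer would, in place of code of your own. Each camera call takes 0.05 s, during which the arm holds its last target.

## Working session

There is one attempt and no reset: what is moved stays moved. The work goes in short steps, Python scripts to look and compute and a shell command to move; the robot and the scene stay as the last step left them, time stands still between calls to the robot, and variables do not carry over. Pictures are saved under pics/ and viewed, and the job is handed in when it is done.

```bash
mkdir -p pics; ls; python3 - <<'E'
from cell import *
import cv2,numpy as np
np.set_printoptions(precision=4,suppress=True)
s=get_state();print(s)
for n in("scene","top"):
    d=snapshot(n);cv2.imwrite(f"pics/{n}0.png",d["image"]);print(n,d["camera_matrix"],d["cam_to_world"],[k for k in d])
    np.savez(f"{n}_cal.npz",K=d["camera_matrix"],T=d["cam_to_world"])
E
```

```text
pics
{'time_s': 0.0, 'q': array([-78.6171,   5.0405,  78.6257,  -0.0001,  96.4629,  -5.9071]), 'joint_vel': array([-0.048 ,  0.0442,  0.0098, -0.0792, -0.1084, -0.0048]), 'joint_torque': array([  0.0004, -35.1866, -31.3271,  -0.0001,   0.0108,  -0.    ]), 'tool_pos': array([ 0.1634, -0.5247,  0.2301]), 'tool_rot': array([-89.9868,   0.1284, -72.71  ]), 'contact_force': array([-0.0446,  1.4814, -0.2897]), 'moment': array([ 0.0315,  0.0053, -0.0355]), 'gripper_width': 0.08554231120162878}
scene [[529.8132   0.     280.105 ]
 [  0.     529.8132 211.1498]
 [  0.       0.       1.    ]] [[-0.6251  0.4266 -0.6537 -0.1959]
 [-0.7804 -0.3224  0.5358  0.665 ]
 [ 0.0178  0.845   0.5345  0.7792]
 [ 0.      0.      0.      1.    ]] ['image', 'camera_matrix', 'cam_to_world']
top [[458.298    0.     279.3389]
 [  0.     458.298  207.9434]
 [  0.       0.       1.    ]] [[ 0.0078  0.9963 -0.0851  0.4894]
 [-1.      0.0075 -0.0028  0.012 ]
 [-0.0021  0.0851  0.9964  1.0788]
 [ 0.      0.      0.      1.    ]] ['image', 'camera_matrix', 'cam_to_world']
```

View pics/scene0.png

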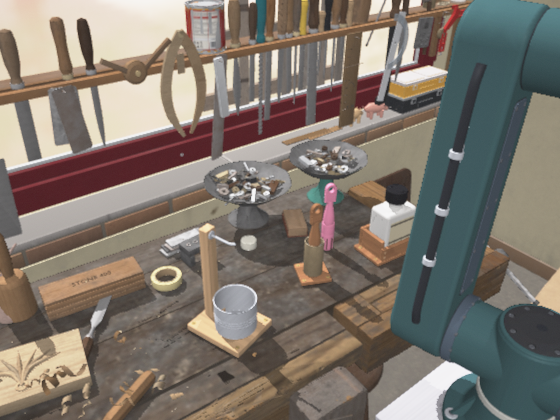

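View pics/top0.png

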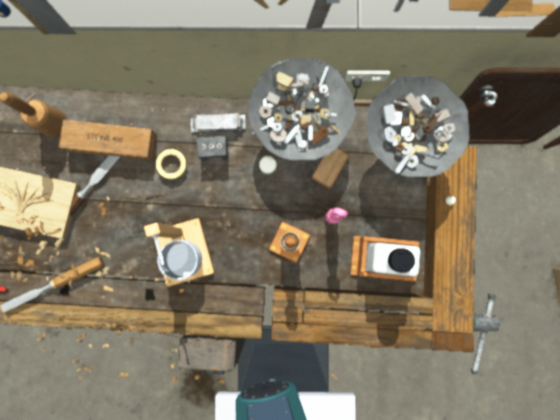

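The scene picture shows the brown brush in the tan tube at about (315,240) and a pink look-alike at (329,215). The stand with the tin is at (230,300) and the bottle with its black cap at (398,215). Enlarging next.

```bash
python3 - <<'E'
import cv2
t=cv2.imread("pics/top0.png");s=cv2.imread("pics/scene0.png")
def crop(im,x,y,w,h,k,n): cv2.imwrite(f"pics/{n}.png",cv2.resize(im[y:y+h,x:x+w],None,fx=k,fy=k,interpolation=cv2.INTER_CUBIC))
crop(t,135,210,90,80,8,"c_top_stand")
crop(t,260,195,100,75,8,"c_top_brush")
crop(t,340,220,95,72,8,"c_top_bottle")
crop(s,180,215,100,140/140*140,5,"x") if 0 else crop(s,180,215,100,140,4,"c_sc_stand")
crop(s,285,170,140,120,5,"c_sc_brush")
E
```

```text
(no output)
```

View pics/c_top_stand.png

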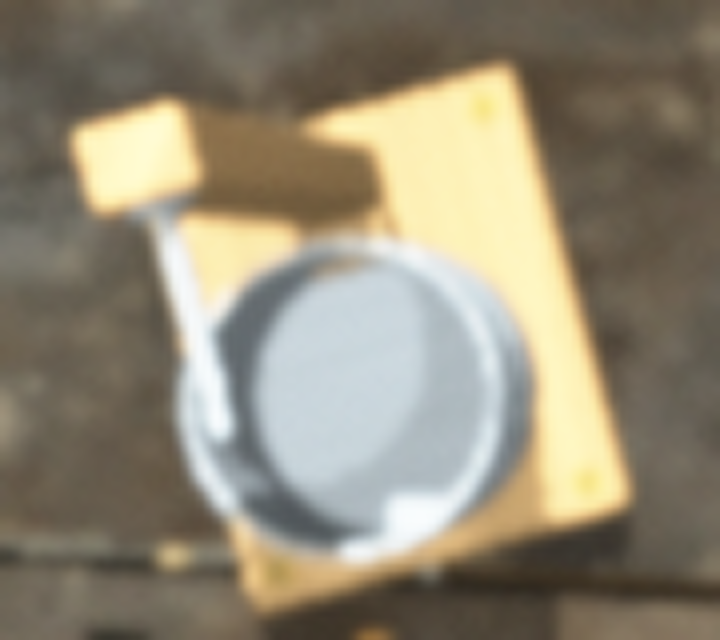

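View pics/c_top_brush.png

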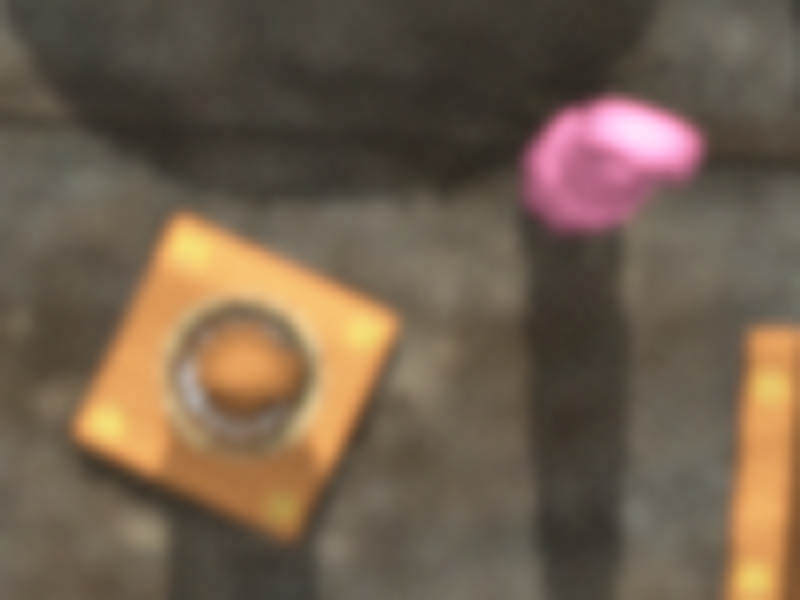

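View pics/c_top_bottle.png

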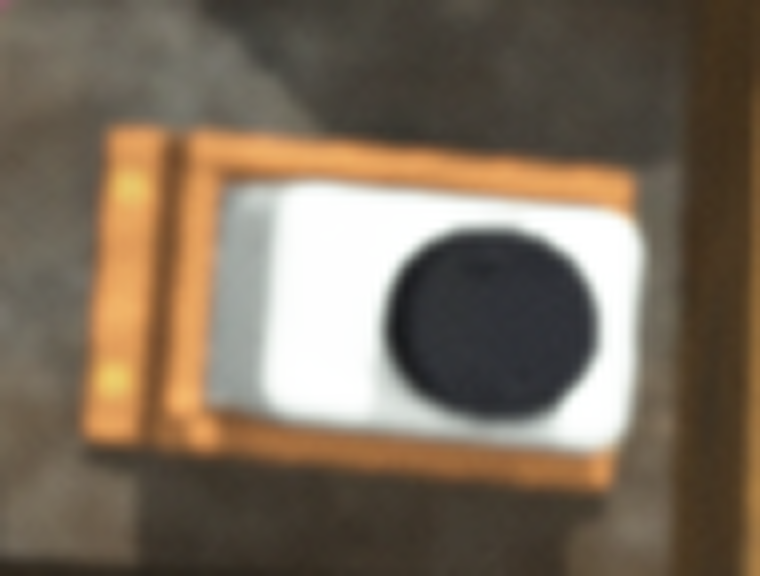

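View pics/c_sc_stand.png

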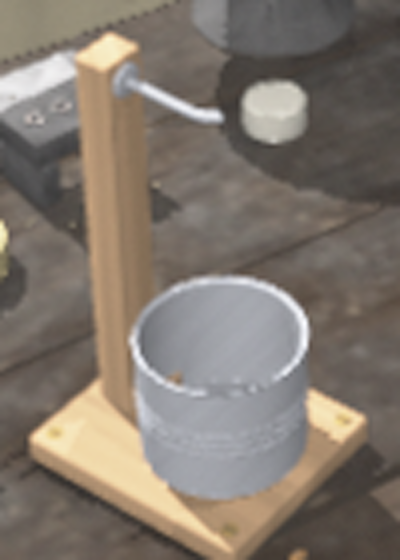

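View pics/c_sc_brush.png

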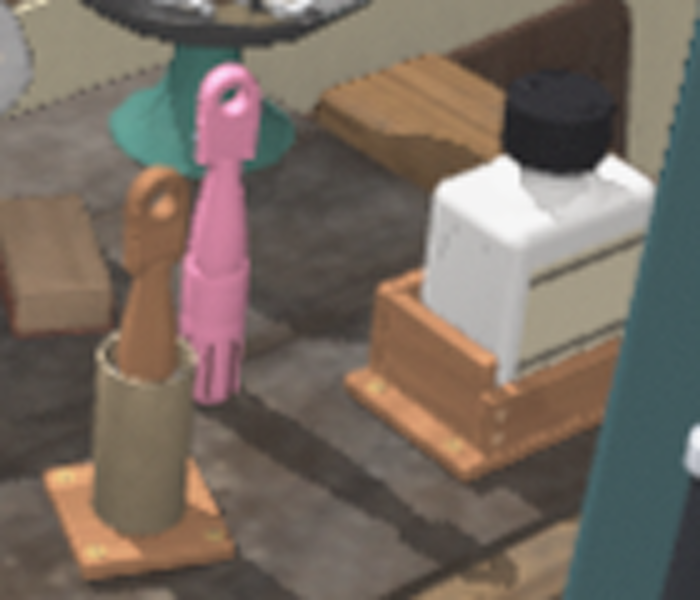

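Candidates for the brush are the brown one in the tube at scene (315,225) and the pink one at (329,215). I choose the brown one, since the close crop shows it standing in the tan tube. For the cap, I choose the black one on the bottle at scene (397,193), not the off-white spare at (248,243). Measuring now.

```bash
cat > h.py <<'E'
import numpy as np,cv2
np.set_printoptions(precision=4,suppress=True)
C={n:np.load(f"{n}_cal.npz") for n in("top","scene")}
def ray(n,u,v):
    K,T=C[n]["K"],C[n]["T"]
    d=np.array([(u-K[0,2])/K[0,0],-(v-K[1,2])/K[1,1],-1.]);return T[:3,3],T[:3,:3]@d
def atz(n,u,v,z):
    o,d=ray(n,u,v);return o+d*(z-o[2])/d[2]
def tri(a,b):
    o1,d1=ray("top",*a);o2,d2=ray("scene",*b);d1=d1/np.linalg.norm(d1);d2=d2/np.linalg.norm(d2)
    s=np.linalg.lstsq(np.c_[d1,-d2],o2-o1,rcond=None)[0];p,q=o1+s[0]*d1,o2+s[1]*d2
    return (p+q)/2,np.linalg.norm(p-q)*1e3
def proj(n,p):
    K,T=C[n]["K"],C[n]["T"];c=T[:3,:3].T@(np.asarray(p)-T[:3,3]);return np.array([K[0,2]+K[0,0]*c[0]/-c[2],K[1,2]-K[1,1]*c[1]/-c[2]])
E
python3 - <<'E'
from h import *
def tc(ox,oy,k,pts,z,n="top"):
    for p in pts: print(n,p,atz(n,ox+p[0]/k,oy+p[1]/k,z))
print("stand base");tc(135,210,8,[(512,65),(632,498),(258,608)],.016)
print("post top");tc(135,210,8,[(70,130),(182,98),(203,190),(92,213)],.227)
print("hook root");tc(135,210,8,[(165,215)],.2125);print("tip");tc(135,210,8,[(222,432)],.2165)
print("tin");tc(135,210,8,[(340,398)],.086)
tc(180,215,4,[(220,117)],.2165,"scene");tc(180,215,4,[(125,80)],.2125,"scene");tc(180,215,4,[(220,335)],.086,"scene")
print("tri tip",tri((135+222/8,210+432/8),(180+220/4,215+117/4)))
print("foot");tc(260,195,8,[(183,213),(400,320),(292,543),(72,430)],.010)
print("tube rim");tc(260,195,8,[(242,376)],.095)
print("brush end top");tc(260,195,8,[(250,365),(195,372),(305,362)],.185)
print("eye scene",atz("scene",285+163/5,170+208/5,.178))
print("cap");tc(340,220,8,[(497,323)],.169)
print("holder");tc(340,220,8,[(105,125),(82,440)],.010);tc(340,220,8,[(637,172),(605,490)],.059)
E
```

```text
stand base
top (512, 65) [0.555  0.2015 0.016 ]
top (632, 498) [0.4305 0.1641 0.016 ]
top (258, 608) [0.3984 0.2709 0.016 ]
post top
top (70, 130) [0.5261 0.2663 0.227 ]
top (182, 98) [0.5337 0.2405 0.227 ]
top (203, 190) [0.5124 0.235  0.227 ]
top (92, 213) [0.5068 0.2606 0.227 ]
hook root
top (165, 215) [0.5068 0.2476 0.2125]
tip
top (222, 432) [0.4562 0.2316 0.2165]
tin
top (340, 398) [0.4605 0.2333 0.086 ]
scene (220, 117) [0.4542 0.2357 0.2165]
scene (125, 80) [0.5097 0.2511 0.2125]
scene (220, 335) [0.4569 0.2382 0.086 ]
tri tip (array([0.4566, 0.233 , 0.2137]), np.float64(1.7772457650426403))
foot
top (183, 213) [0.5487 0.0065 0.01  ]
top (400, 320) [ 0.518  -0.0569  0.01  ]
top (292, 543) [ 0.4533 -0.0258  0.01  ]
top (72, 430) [0.4854 0.0383 0.01  ]
tube rim
top (242, 376) [ 0.5004 -0.0092  0.095 ]
brush end top
top (250, 365) [ 0.5021 -0.0092  0.185 ]
top (195, 372) [0.5003 0.0042 0.185 ]
top (305, 362) [ 0.5029 -0.0225  0.185 ]
eye scene [ 0.4899 -0.0002  0.178 ]
cap
top (497, 323) [ 0.4652 -0.2284  0.169 ]
holder
top (105, 125) [ 0.5173 -0.1573  0.01  ]
top (82, 440) [ 0.4264 -0.1501  0.01  ]
top (637, 172) [ 0.5042 -0.2969  0.059 ]
top (605, 490) [ 0.4168 -0.2865  0.059 ]
```

```bash
python3 - <<'E'
from h import *
s=cv2.imread("pics/scene0.png");t=cv2.imread("pics/top0.png")
a=cv2.resize(s[195:255,295:340],None,fx=10,fy=10,interpolation=cv2.INTER_CUBIC)
b=cv2.resize(t[225:260,270:310],None,fx=9,fy=9,interpolation=cv2.INTER_CUBIC)
b=cv2.copyMakeBorder(b,0,a.shape[0]-b.shape[0],0,0,cv2.BORDER_CONSTANT)
cv2.imwrite("pics/c_brush2.png",cv2.convertScaleAbs(np.hstack([a[:,:430],b]),alpha=1.3))
E
```

```text
(no output)
```

View pics/c_brush2.png

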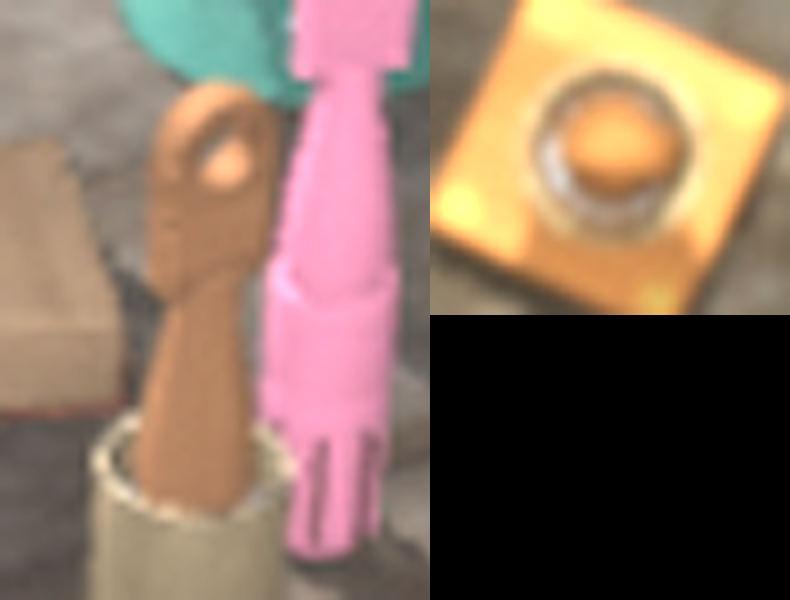

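```bash
python3 - <<'E'
from h import *
from scipy.optimize import least_squares
from scipy.spatial.transform import Rotation as R
obs=[("scene",(-5,0,168),(316.2,210.2)),("scene",(-5,14,134),(311.5,225.2)),("scene",(-5,-14,134),(320.5,221.8)),
("top",(0,14,168),(285,240.9)),("top",(0,-14,168),(298.3,241.4)),("scene",(0,0,182),(315,203.2))]
def f(p,cam=True):
    r=R.from_euler("zyx",[p[2],p[3],p[4]])
    e=[]
    for n,m,o in obs:
        w=r.apply(np.array(m)/1e3)+[p[0],p[1],.010]
        if n=="scene": w=w+[p[5],p[6],0]
        e+=list(proj(n,w)-o)
    return np.r_[e,p[5]/.003,p[6]/.003,p[3]/.06,p[4]/.06]
for y0 in(-.3,0,.3):
    q=least_squares(f,[.5,-.01,y0,0,0,0,0]);p=q.x
    print(p[:2],np.degrees(p[2:5]),p[5:],q.cost,f(p)[:12]);r=R.from_euler("zyx",p[2:5]);print("eye",r.apply([0,0,.168])+[p[0],p[1],.01], "edges mid",r.apply([0,0,.153])+[p[0],p[1],.01])
t=cv2.imread("pics/top0.png");
print("pink top",atz("top",260+640/8,195+135/8,.18))
E
```

```text
[ 0.497  -0.0065] [-1.5943  1.4407  0.8548] [0.0004 0.005 ] 2.9160849424306496 [ 0.5557 -0.5432 -0.4571 -0.0284  0.3701 -0.6323 -1.032  -0.0547 -0.0644
 -0.0432  0.5502 -0.172 ]
eye [ 0.5013 -0.009   0.1779] edges mid [ 0.5009 -0.0088  0.1629]
[ 0.497  -0.0065] [-1.5942  1.4408  0.8549] [0.0004 0.005 ] 2.916084941938179 [ 0.5557 -0.5432 -0.4571 -0.0283  0.3701 -0.6323 -1.032  -0.0547 -0.0644
 -0.0432  0.5502 -0.172 ]
eye [ 0.5013 -0.009   0.1779] edges mid [ 0.5009 -0.0088  0.1629]
[ 0.497  -0.0065] [-1.5942  1.4408  0.855 ] [0.0004 0.005 ] 2.9160849419070773 [ 0.5557 -0.5432 -0.4571 -0.0283  0.3701 -0.6322 -1.032  -0.0547 -0.0644
 -0.0432  0.5502 -0.172 ]
eye [ 0.5013 -0.009   0.1779] edges mid [ 0.5009 -0.0088  0.1629]
pink top [ 0.5593 -0.1048  0.18  ]
```

```bash
python3 -m creep '[[0,-0.014,0,0,0.84,0],[0,-0.014,0,0,0.84,0],[0,-0.014,0,0,0.835,0],[-0.04,0,0.04,0,0,0]]' 1 20
```

```text
time_s: 0.43
tool_pos: [0.1811, -0.5076, 0.2526]
tool_rot: [-90.1, -0.1, -90.5]
contact_force: [0.0, 0.5, 0.3]
gripper_width: 0.0853
```

```bash
python3 -m creep '[[-0.065,0,0.042,0,0,0],[-0.065,0,0.042,0,0,0],[-0.065,0,0.042,0,0,0],[-0.065,0,0.042,0,0,0],[-0.065,0,0.042,0,0,0]]'; python3 -m creep '[[-0.065,0,0.042,0,0,0],[-0.065,0,0.042,0,0,0],[-0.065,0,0.042,0,0,0],[-0.065,0,0.042,0,0,0],[-0.065,0,0.042,0,0,0]]'; python3 -m creep '[[-0.065,0,0.042,0,0,0],[-0.065,0,0.042,0,0,0],[-0.065,0,0.042,0,0,0],[-0.03,0,0.02,0,0,0],[0,0,0,0,0,0]]'
```

```text
time_s: 0.85
tool_pos: [0.2889, -0.3408, 0.2517]
tool_rot: [-90.0, 0.0, -90.0]
contact_force: [0.5, -0.3, -0.3]
gripper_width: 0.0854
time_s: 1.27
tool_pos: [0.3939, -0.1782, 0.252]
tool_rot: [-90.0, -0.0, -90.0]
contact_force: [1.2, -0.2, -0.7]
gripper_width: 0.0853
time_s: 1.68
tool_pos: [0.4676, -0.0643, 0.2514]
tool_rot: [-90.1, 0.1, -89.7]
contact_force: [0.2, 0.3, 0.4]
gripper_width: 0.0854
```

```bash
python3 -m creep '[[-0.057,0,0.034,0,0,0],[-0.057,0,0.034,0,0,0],[0,0,0,0,0,0],[0,0,0,0,0,0]]'; cat > look.py <<'E'
from h import *
from cell import *
import sys
# look.py name tag x y w h k
n,tag=sys.argv[1:3];x,y,w,h=map(int,sys.argv[3:7]);k=float(sys.argv[7])
im=snapshot(n)["image"];cv2.imwrite(f"pics/{tag}_full.png",im)
cv2.imwrite(f"pics/{tag}.png",cv2.resize(im[y:y+h,x:x+w],None,fx=k,fy=k,interpolation=cv2.INTER_CUBIC))
s=get_state();print(s["tool_pos"],s["tool_rot"])
E
python3 look.py top t1 230 170 130 100 6; python3 look.py scene s1 260 120 130 120 5
```

```text
time_s: 2.02
tool_pos: [0.5003, -0.0105, 0.2516]
tool_rot: [-90.1, -0.0, -89.9]
contact_force: [0.1, -0.6, -0.2]
gripper_width: 0.0854
[ 0.5    -0.0112  0.2517] [-90.0974  -0.0531 -89.9845]
[ 0.4999 -0.0116  0.252 ] [-90.0651  -0.0496 -90.0479]
```

View pics/t1.png

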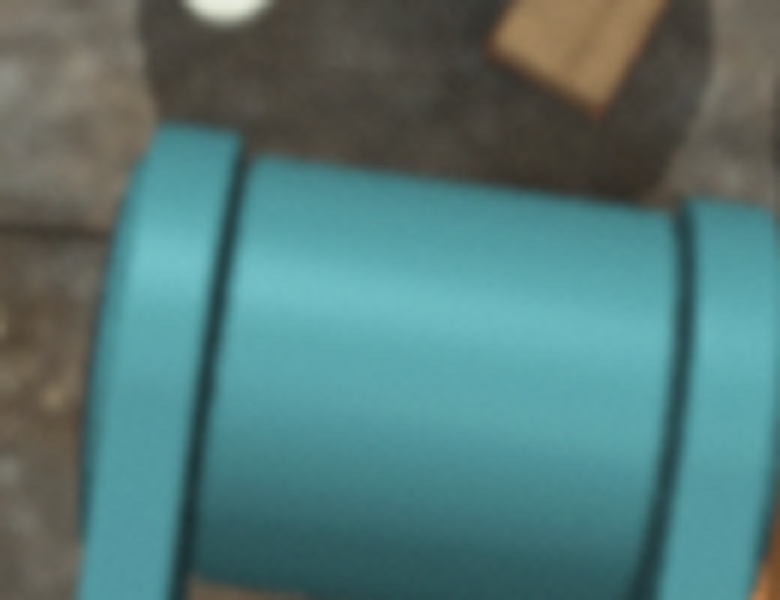

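View pics/s1.png

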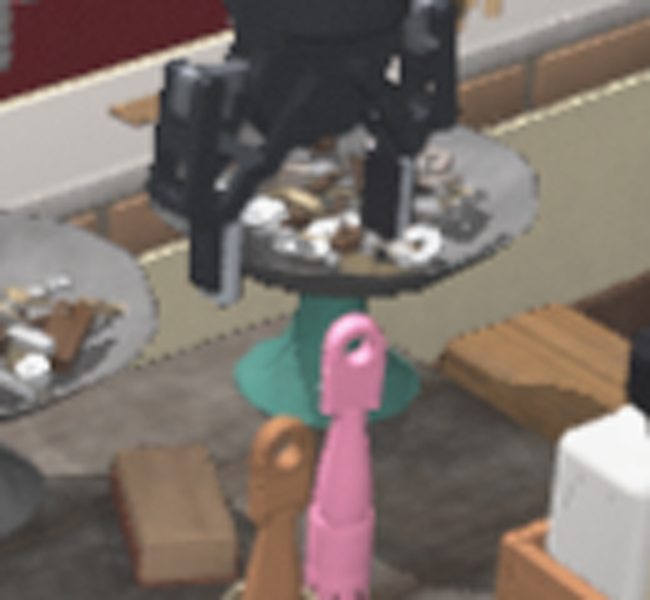

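```bash
python3 - <<'E'
from h import *
for n,px,y in(("L",(240,302),.0427),("R",(388,238),-.0427)):
    u=(260+px[0]/5,120+px[1]/5)
    print(n,u,proj("scene",[.500-.011,-.0115+y,.252+.013]),atz("scene",*u,.265)-[.489,-.0115+y,.265])
E
```

```text
L (308.0, 180.4) [308.6986 180.1853] [0.0002 0.0017 0.    ]
R (337.6, 167.6) [339.3898 168.2956] [0.0045 0.0008 0.    ]
```

```bash
python3 -m creep '[[-0.011,0.03,0.002,0,0,0],[0,0.06,0,0,0,0],[0,0.06,0,0,0,0],[0,0.04,0,0,0,0],[0,0.02,0,0,0,0]]' ; python3 -m creep '[[0,0,0,0,0,0],[0,0,0,0,0,0]]'; python3 look.py scene s2 280 160 70 100 6
```

```text
time_s: 2.53
tool_pos: [0.4989, -0.0065, 0.1438]
tool_rot: [-90.3, 0.0, -90.1]
contact_force: [-0.4, -1.3, 0.2]
gripper_width: 0.0853
time_s: 2.7
tool_pos: [0.5014, -0.0061, 0.1479]
tool_rot: [-90.0, -0.0, -90.1]
contact_force: [0.7, 0.1, 0.7]
gripper_width: 0.0852
[ 0.5022 -0.006   0.1489] [-89.851   -0.0343 -90.0616]
```

View pics/s2.png

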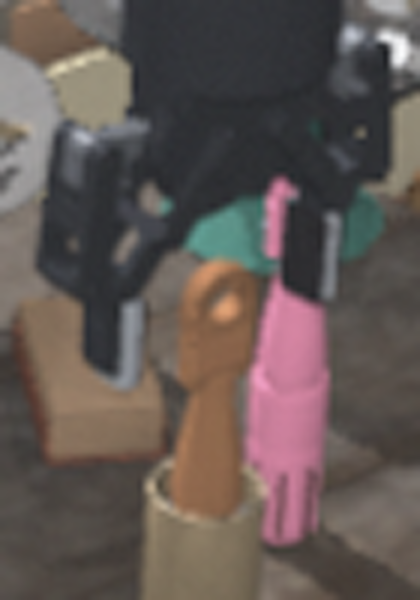

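The brush paddle, with its eye at crop (225,305), stands between the two fingers at crop (120,340) and (305,260). Closing.

```bash
python3 -m creep '[[0,0,0,0,0,0],[0,0,0,0,0,0],[0,0,0,0,0,0],[0,0,0,0,0,0],[0,0,0,0,0,0]]' 0 40; python3 -m creep '[[0,0,0,0,0,0],[0,0,0,0,0,0],[0,0,0,0,0,0]]'; python3 look.py scene s3 280 160 70 100 6
```

```text
time_s: 3.17
tool_pos: [0.5019, -0.0053, 0.1481]
tool_rot: [-89.9, -0.0, -90.0]
contact_force: [0.2, -1.0, 3.0]
gripper_width: 0.0274
time_s: 3.42
tool_pos: [0.5019, -0.0054, 0.148]
tool_rot: [-89.9, -0.0, -90.0]
contact_force: [0.1, -0.3, 3.7]
gripper_width: 0.0274
[ 0.5019 -0.0054  0.1481] [-89.9158  -0.0384 -89.9987]
```

View pics/s3.png

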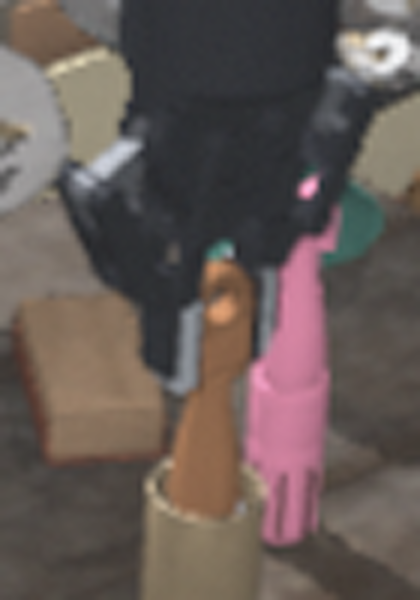

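Gripped: the opening is 27.4 mm and the eye is free. Lifting.

```bash
python3 -m creep '[[0,-0.02,0,0,0,0],[0,-0.05,0,0,0,0],[0,-0.06,0,0,0,0],[0,-0.06,0,0,0,0],[0,-0.06,0,0,0,0]]';python3 -m creep '[[0,-0.03,0,0,0,0],[0,0,0,0,0,0],[0,0,0,0,0,0],[0,0,0,0,0,0]]'; python3 look.py scene s4 260 90 130 180 4
```

```text
time_s: 3.88
tool_pos: [0.5008, -0.0048, 0.2731]
tool_rot: [-90.1, 0.0, -90.0]
contact_force: [0.2, -0.8, -0.5]
gripper_width: 0.0274
time_s: 4.22
tool_pos: [0.5007, -0.005, 0.2852]
tool_rot: [-90.2, 0.0, -90.0]
contact_force: [-0.1, -0.4, -0.7]
gripper_width: 0.0275
[ 0.5006 -0.005   0.2847] [-90.2649   0.0389 -89.9958]
```

View pics/s4.png

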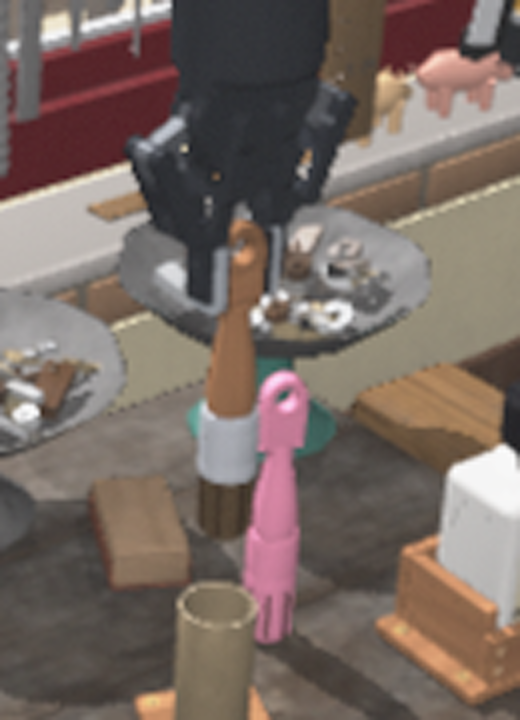

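```bash
python3 - <<'E'
from h import *
print(atz("scene",260+245/4,90+243/4,.315), proj("scene",[.4955,-.005,.315]))
print("bot",atz("scene",260+221/4,90+524/4,.147),proj("scene",[.5006,-.005,.147]))
E
```

```text
[ 0.4989 -0.0079  0.315 ] [321.328  151.7307]
bot [ 0.4999 -0.0047  0.147 ] [315.1533 220.8153]
```

```bash
python3 -m creep '[[-0.04,0,-0.03,0,0,0],[-0.07,0,-0.03,0,0,0],[-0.07,0,-0.03,0,0,0],[-0.07,0,-0.03,0,0,0],[-0.07,0,-0.025,0,0,0]]';python3 -m creep '[[-0.07,0,0,0,0,0],[-0.05,0,0,0,0,0],[0,0,0,0,-0.82,0],[0,0,0,0,-0.82,0],[0,0,0,0,-0.83,0]]'; python3 -m creep '[[0,0,0,0,0,0],[0,0,0,0,0,0]]'; python3 look.py scene s5 170 130 130 190 4;python3 look.py top t5 110 180 140 110 5
```

```text
time_s: 4.68
tool_pos: [0.4271, 0.1559, 0.2851]
tool_rot: [-90.2, -0.0, -90.1]
contact_force: [1.0, 0.6, -1.2]
gripper_width: 0.0278
time_s: 5.1
tool_pos: [0.4279, 0.2154, 0.2847]
tool_rot: [-90.3, -0.0, -72.6]
contact_force: [0.0, -0.1, -1.4]
gripper_width: 0.0275
time_s: 5.27
tool_pos: [0.4284, 0.2147, 0.2855]
tool_rot: [-90.2, -0.0, -73.2]
contact_force: [0.1, 0.1, -0.6]
gripper_width: 0.0275
[0.4285 0.2146 0.2859] [-90.1539  -0.0109 -73.159 ]
[0.4287 0.2146 0.2862] [-90.1146  -0.0079 -73.1421]
```

View pics/s5.png

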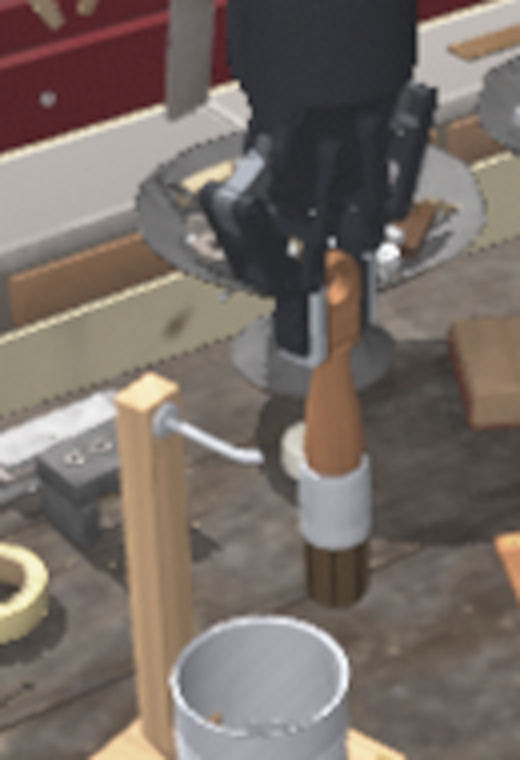

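View pics/t5.png

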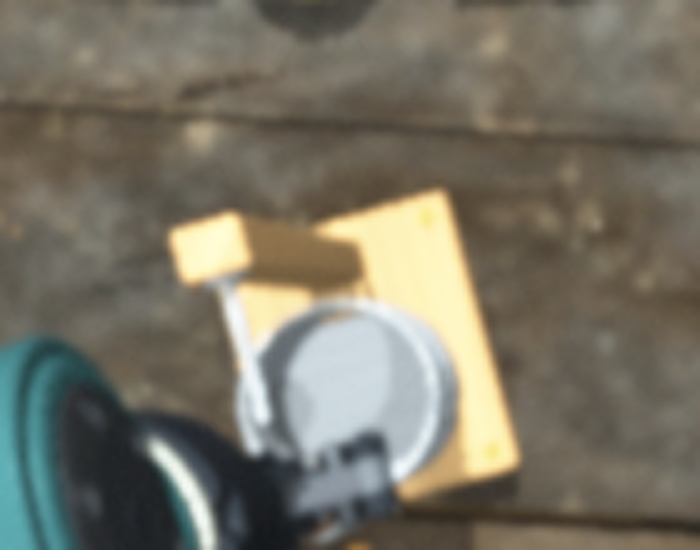

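```bash
python3 - <<'E'
from h import *
u=np.array([.956,.292]);v=np.array([-.292,.956])
e=atz("scene",170+341/4,130+281/4,.316);t=atz("scene",170+259/4,130+457/4,.2165);r=atz("scene",170+168/4,130+421/4,.2125)
front=np.array([.4286,.2146])-.005*u
print(e,t,r,"err",e[:2]-front)
tc=t[:2]-(e[:2]-front);print("tip corrected",tc,"seat",tc+.018*u)
# bristle end
b=atz("scene",170+336/4,130+590/4,.148);print("bristle",b)
# top: hook line
for p in((258,420),(225,285)): print(atz("top",110+p[0]/5,180+p[1]/5,.2145))
E
```

```text
[0.4227 0.2126 0.316 ] [0.4544 0.2361 0.2165] [0.5081 0.2504 0.2125] err [-0.0011 -0.0005]
tip corrected [0.4555 0.2365] seat [0.4727 0.2418]
bristle [0.4253 0.2152 0.148 ]
[0.4561 0.2343 0.2145]
[0.5065 0.2482 0.2145]
```

```bash
python3 -m creep '[[-0.0216,0,0,0,0,0],[0,0.04,0,0,0,0],[0,0.04,0,0,0,0],[0,0.01,0.012,0,0,0],[0,0,0.02,0,0,0]]'; python3 -m creep '[[0,0,0,0,0,0],[0,0,0,0,0,0]]'; python3 look.py scene s6 170 160 110 140 5;python3 look.py top t6 110 180 140 110 5
```

```text
time_s: 5.78
tool_pos: [0.44, 0.23, 0.2404]
tool_rot: [-90.2, -0.0, -73.0]
contact_force: [0.0, -0.3, -0.7]
gripper_width: 0.0275
time_s: 5.95
tool_pos: [0.4422, 0.2303, 0.2434]
tool_rot: [-89.9, 0.0, -73.0]
contact_force: [-0.7, -0.3, -1.4]
gripper_width: 0.0273
[0.442  0.2302 0.2436] [-89.8899   0.0088 -73.0404]
[0.4418 0.2301 0.2436] [-89.8851   0.0075 -73.0344]
```

View pics/s6.png

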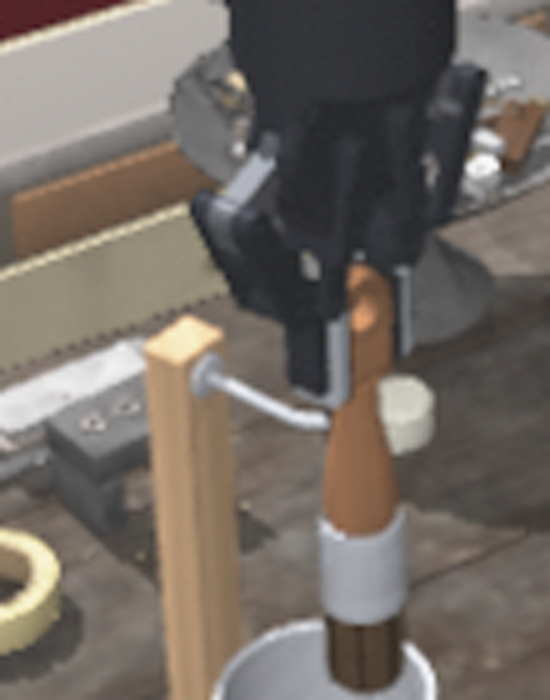

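View pics/t6.png

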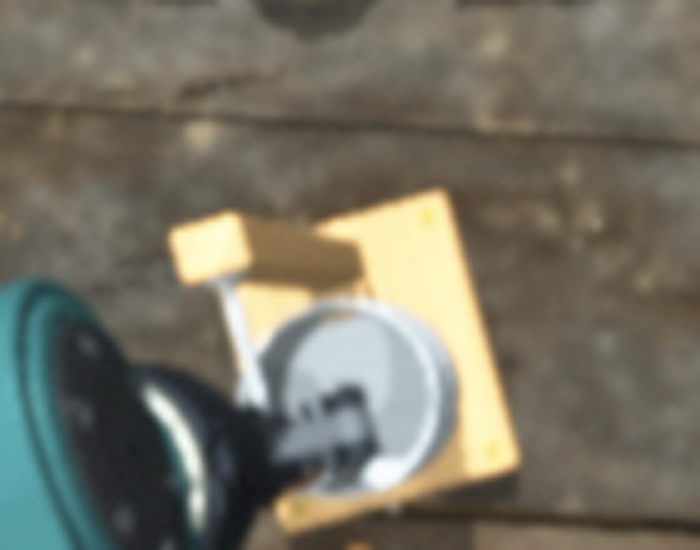

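```bash
python3 - <<'E'
from h import *
u=np.array([.956,.292])
f=np.array([.4419,.2302])-.005*u
for dz in(.026,.030,.034): print(dz,proj("scene",[*f,.2436+dz]),(243.4,221.4))
print("tip",proj("scene",[.4555,.2345,.2165]))
E
```

```text
0.026 [243.0552 222.5925] (243.4, 221.4)
0.03 [243.0101 220.6678] (243.4, 221.4)
0.034 [242.9647 218.7342] (243.4, 221.4)
tip [235.1283 243.6705]
```

```bash
python3 -m creep '[[0,0.04,0,0,0,0],[0,0.04,0,0,0,0],[0,0.03,0,0,0,0],[0,0.006,0,0,0,0],[0,0,0,0,0,0]]'; python3 -m creep '[[0,0,0,0,0,0],[0,0,0,0,0,0]]'; python3 look.py scene s7 190 190 80 100 7
```

```text
time_s: 6.47
tool_pos: [0.4406, 0.2297, 0.1838]
tool_rot: [-90.1, -0.0, -73.0]
contact_force: [0.6, 0.1, -0.0]
gripper_width: 0.0275
time_s: 6.63
tool_pos: [0.442, 0.2302, 0.1862]
tool_rot: [-89.8, 0.0, -73.0]
contact_force: [0.7, 0.4, -0.6]
gripper_width: 0.0275
[0.442  0.2302 0.1861] [-89.8121   0.0085 -73.0219]
```

View pics/s7.png

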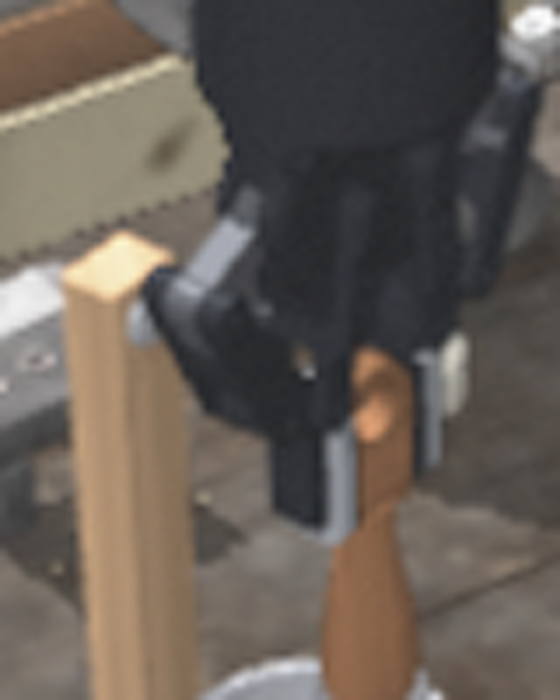

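```bash
python3 -m creep '[[0,0,0.014,0,0,0],[0,0,0.014,0,0,0],[0,0,0,0,0,0]]'; python3 -m creep '[[0,0,0.01,0,0,0],[0,0,0,0,0,0]]'; python3 look.py scene s8 190 190 80 100 7
```

```text
time_s: 6.93
tool_pos: [0.4561, 0.2343, 0.1848]
tool_rot: [-89.9, -0.0, -73.0]
contact_force: [0.5, 0.1, -1.1]
gripper_width: 0.0273
time_s: 7.1
tool_pos: [0.4601, 0.2356, 0.1842]
tool_rot: [-90.0, -0.0, -73.0]
contact_force: [0.3, -0.6, -0.7]
gripper_width: 0.027
[0.4597 0.2354 0.1841] [-90.0246  -0.0096 -73.0233]
```

View pics/s8.png

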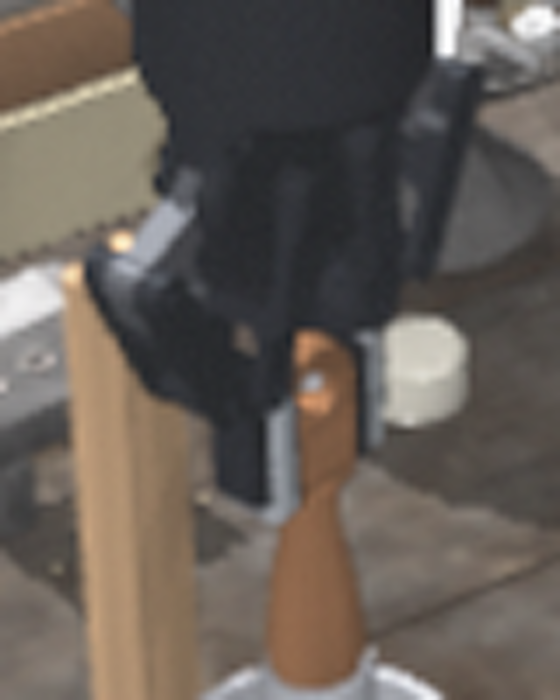

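The hook's grey tip shows inside the eye at crop (313,381), close to the eye centre. Going on in, then lowering.

```bash
python3 -m creep '[[0,0,0.014,0,0,0],[0,0,0.012,0,0,0],[0,0,0,0,0,0]]'; python3 -m creep '[[0,0.006,0,0,0,0],[0,0.006,0,0,0,0],[0,0,0,0,0,0]]'; python3 look.py scene s9 190 190 80 100 7
```

```text
time_s: 7.4
tool_pos: [0.4728, 0.2394, 0.1842]
tool_rot: [-90.0, -0.0, -73.0]
contact_force: [-0.1, 0.9, -1.1]
gripper_width: 0.0275
time_s: 7.65
tool_pos: [0.4717, 0.2392, 0.178]
tool_rot: [-90.0, -0.0, -73.0]
contact_force: [0.4, 0.1, -0.2]
gripper_width: 0.0275
[0.4716 0.2391 0.1781] [-90.0162  -0.0084 -73.0129]
```

View pics/s9.png

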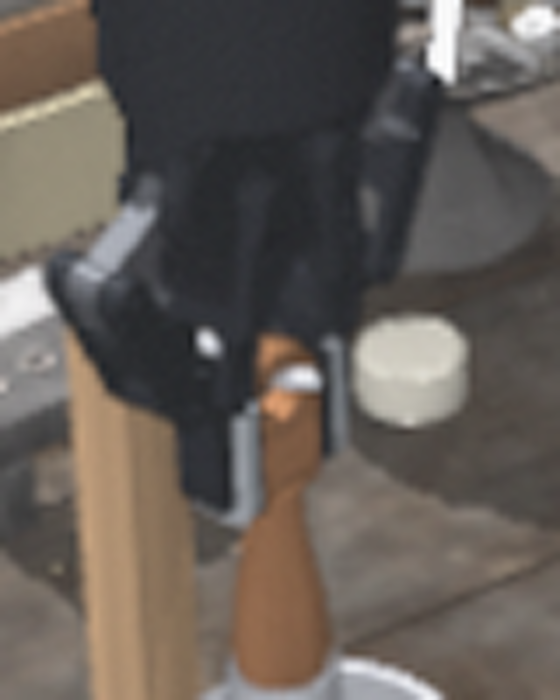

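```bash
python3 -m creep '[[0,0.002,0,0,0,0],[0,0,0,0,0,0]]';python3 -m creep '[[0,0,0,0,0,0],[0,0,0,0,0,0],[0,0,0,0,0,0],[0,0,0,0,0,0],[0,0,0,0,0,0]]' 0.7;  python3 look.py scene s10 190 190 80 100 7
```

```text
time_s: 7.87
tool_pos: [0.4717, 0.2392, 0.1778]
tool_rot: [-90.0, -0.0, -73.0]
contact_force: [-1.2, 0.7, 1.8]
gripper_width: 0.0273
time_s: 8.28
tool_pos: [0.4717, 0.2392, 0.1771]
tool_rot: [-90.0, -0.0, -73.0]
contact_force: [-0.1, -0.2, -0.1]
gripper_width: 0.0599
[0.4717 0.2392 0.1771] [-90.0153  -0.0063 -73.0192]
```

View pics/s10.png

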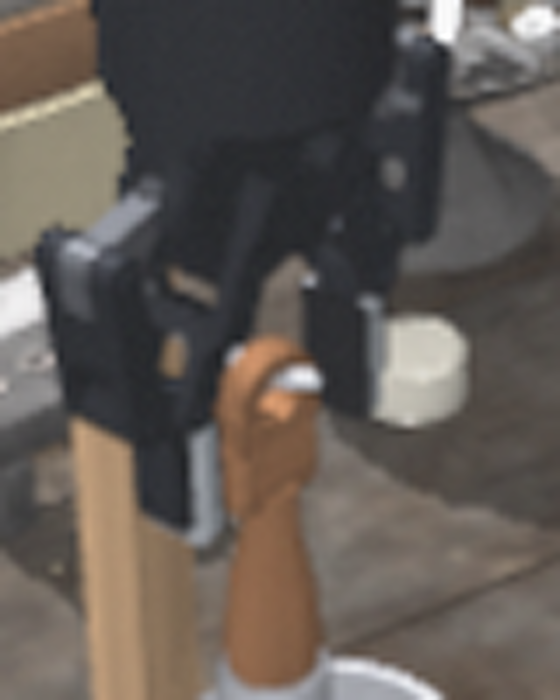

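The brush hangs with the wire through its eye at crop (297,378). Rising straight up and looking again.

```bash
python3 -m creep '[[0,-0.01,0,0,0,0],[0,-0.03,0,0,0,0],[0,-0.06,0,0,0,0],[0,-0.07,0,0,0,0],[0,-0.05,0,0,0,0]]'; python3 -m creep '[[0.06,0,0,0,0,0],[0.08,0,0,0,0,0],[0.08,0,0,0,0,0],[0.08,0,0,0,0,0],[0.08,0,0,0,0,0]]'; python3 look.py scene s11 180 190 100 150 4;python3 look.py top t11 120 190 120 100 6
```

```text
time_s: 8.75
tool_pos: [0.472, 0.2393, 0.2904]
tool_rot: [-89.8, 0.0, -73.0]
contact_force: [0.8, -0.3, 0.8]
gripper_width: 0.0597
time_s: 9.17
tool_pos: [0.5275, 0.0559, 0.288]
tool_rot: [-89.9, -0.0, -73.0]
contact_force: [1.6, 1.0, 0.3]
gripper_width: 0.0596
[0.5294 0.0483 0.2873] [-90.0196  -0.4225 -73.4979]
[0.5284 0.0521 0.2871] [-90.0385  -0.151  -73.4818]
```

View pics/s11.png

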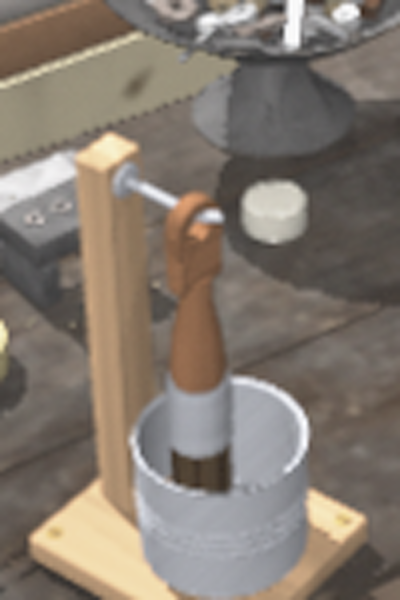

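View pics/t11.png

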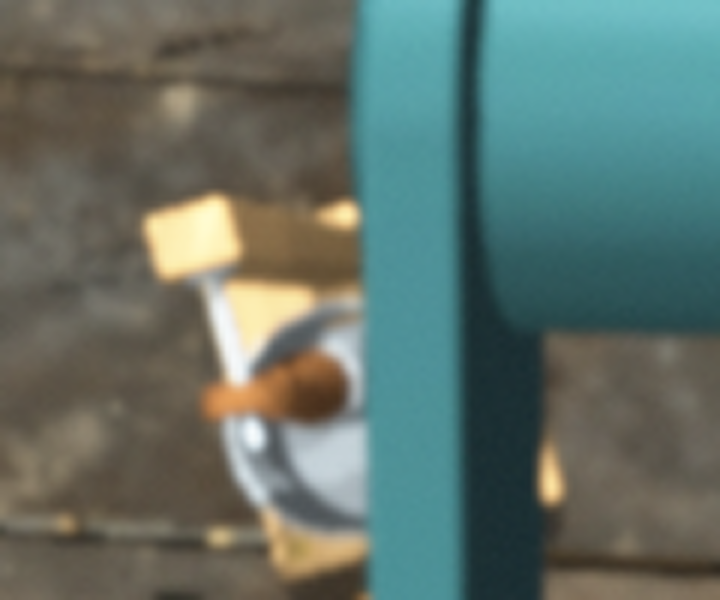

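```bash
python3 -m creep '[[0.062,0,-0.035,0,0,0],[0.062,0,-0.035,0,0,0],[0.062,0,-0.035,0,0,0],[0.062,0,-0.035,0,0,0],[0.062,0,-0.035,0,0,0]]' 1; python3 -m creep '[[0.062,0,-0.035,0,0,0],[0.062,0,-0.035,0,0,0],[0.06,0,-0.035,0,0,0],[0,0.03,0,0,0,0],[0,0,0,0,0,0]]'; python3 -m creep '[[0,0,0,0,0,0],[0,0,0,0,0,0]]'; python3 look.py scene s12 350 110 110 140 5
```

```text
time_s: 9.68
tool_pos: [0.4884, -0.1169, 0.2879]
tool_rot: [-89.9, -0.0, -72.9]
contact_force: [-0.1, -0.3, -0.7]
gripper_width: 0.0851
time_s: 10.1
tool_pos: [0.4644, -0.2203, 0.2701]
tool_rot: [-90.1, 0.2, -73.2]
contact_force: [-0.5, 0.4, -0.2]
gripper_width: 0.0856
time_s: 10.27
tool_pos: [0.4659, -0.2185, 0.2729]
tool_rot: [-90.0, 0.0, -72.9]
contact_force: [-0.7, 0.1, 0.2]
gripper_width: 0.0857
[ 0.4661 -0.2185  0.2732] [-89.9451  -0.0355 -72.9014]
```

View pics/s12.png

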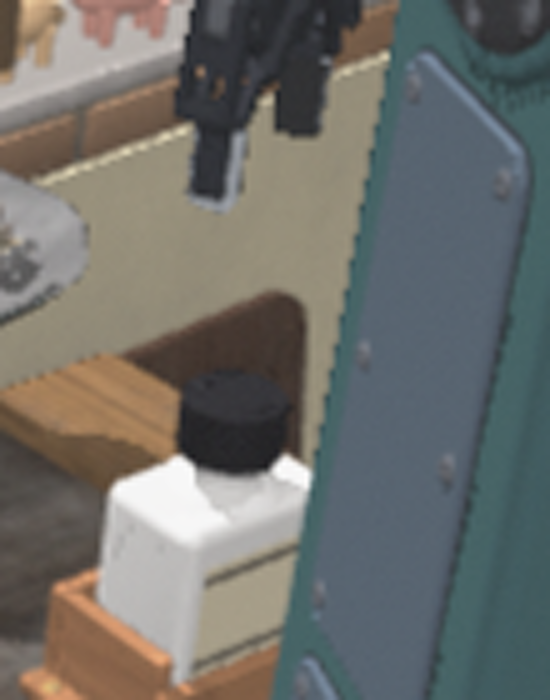

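```bash
python3 - <<'E'
from h import *
c=np.array([.465,-.228])
def ext(n,c,z,k):
    a=np.linspace(0,2*np.pi,90);P=np.array([proj(n,[c[0]+.025*np.cos(t),c[1]+.025*np.sin(t),z]) for t in a])
    return P.min(0),P.max(0)
from scipy.optimize import least_squares
# measured scene: top-circle left/right ~ 350+181/5, 350+292/5 ; top edge row 110+368/5
def f(p):
    lo,hi=ext("scene",p,.169,0);return [lo[0]-(350+181/5),hi[0]-(350+292/5),lo[1]-(110+368/5)]
q=least_squares(f,c);print("scene",q.x,q.fun)
def g(p):
    lo,hi=ext("top",p,.169,0);return [hi[0]-(340+600/8),lo[1]-(220+227/8),hi[1]-(220+420/8)]
q=least_squares(g,c);print("top",q.x,q.fun)
# finger check: left finger inner -z corner bottom at crop (238,208)
R=np.array([[.294,.956],[-.956,.294]])  # tool x, z in world columns
t=np.array([.4661,-.2185])
for n,s,px in(("L",-1,(236,210)),("R",1,(300,135))):
    w=t+R@np.array([s*.0427,-.011]);u=(350+px[0]/5,110+px[1]/5)
    print(n,proj("scene",[*w,.273+.013]),u,atz("scene",*u,.286)[:2]-w)
E
```

```text
scene [ 0.4615 -0.2248] [ 0.1936 -0.1926  0.014 ]
top [ 0.4651 -0.2288] [-0.0001 -0.6932  0.6867]
L [397.774  151.0925] (397.2, 152.0) [-0.0022  0.0044]
R [413.1449 137.6913] (410.0, 137.0) [0.0067 0.0028]
```

```bash
python3 -m creep '[[0.017,0.03,-0.0106,0,0,0],[0,0.06,0,0,0,0],[0,0.05,0,0,0,0],[0,0,0,0,0,0],[0,0,0,0,0,0]]'; python3 -m creep '[[0,0,0,0,0,0]]'; python3 look.py scene s13 350 110 110 120 6
```

```text
time_s: 10.73
tool_pos: [0.4627, -0.228, 0.2018]
tool_rot: [-90.1, 0.1, -72.9]
contact_force: [0.3, 0.2, 0.5]
gripper_width: 0.0854
time_s: 10.82
tool_pos: [0.4639, -0.2291, 0.2045]
tool_rot: [-89.9, -0.1, -72.9]
contact_force: [-0.5, -0.4, 0.7]
gripper_width: 0.0854
[ 0.4642 -0.2294  0.2051] [-89.8328  -0.1961 -72.9566]
```

View pics/s13.png

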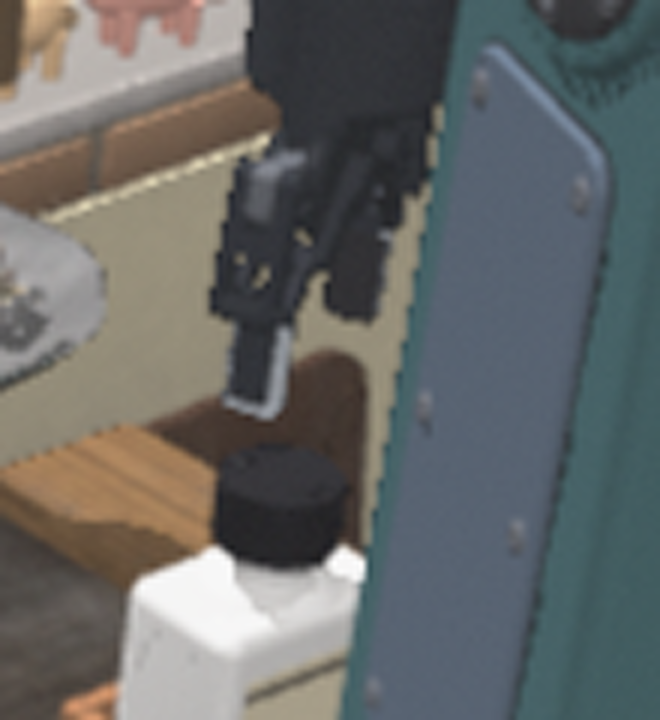

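```bash
python3 -m creep '[[0,0.03,0,0,0,0],[0,0.04,0,0,0,0],[0,0.03,0,0,0,0],[0,0,0,0,0,0]]'; python3 -m creep '[[0,0.017,0,0,0,0],[0,0.015,0,0,0,0],[0,0,0,0,0,0],[0,0,0,0,0,0]]'; python3 look.py scene s14 350 130 110 120 6
```

```text
time_s: 11.2
tool_pos: [0.4623, -0.2287, 0.151]
tool_rot: [-90.1, 0.1, -73.0]
contact_force: [-0.2, -0.3, -0.6]
gripper_width: 0.0853
time_s: 11.53
tool_pos: [0.4631, -0.2294, 0.1368]
tool_rot: [-90.0, -0.0, -73.0]
contact_force: [0.4, 0.4, 0.3]
gripper_width: 0.0853
[ 0.4632 -0.2296  0.1371] [-89.9558  -0.0592 -73.0176]
```

View pics/s14.png

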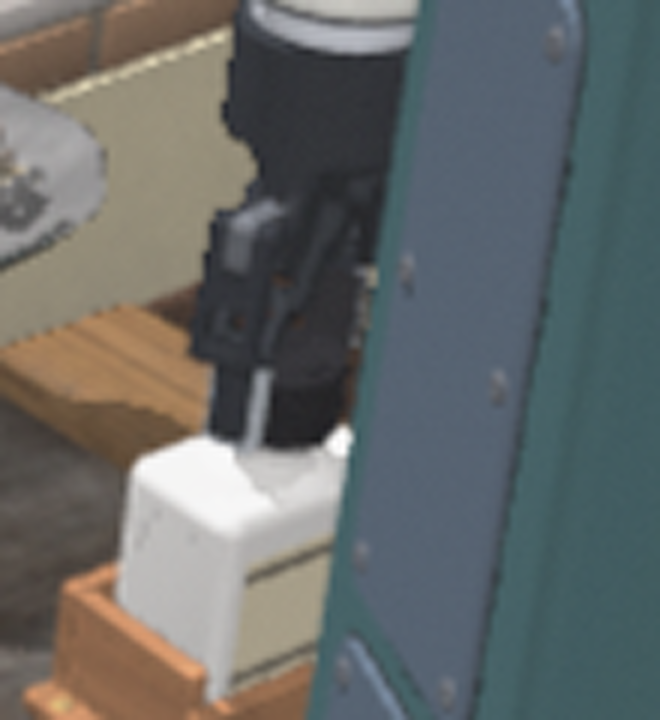

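```bash
python3 -m creep '[[0,0,0,0,0,0],[0,0,0,0,0,0],[0,0,0,0,0,0],[0,0,0,0,0,0],[0,0,0,0,0,0]]' 0 80; python3 -m creep '[[0,0,0,0,0,0],[0,0,0,0,0,0]]'; python3 look.py scene s15 350 130 110 120 6
```

```text
time_s: 12.0
tool_pos: [0.463, -0.2291, 0.1373]
tool_rot: [-90.0, -0.0, -73.0]
contact_force: [-1.6, 2.0, 5.2]
gripper_width: 0.0487
time_s: 12.17
tool_pos: [0.463, -0.2292, 0.1372]
tool_rot: [-90.0, -0.0, -73.0]
contact_force: [-2.5, 2.5, 5.1]
gripper_width: 0.0488
[ 0.463  -0.2292  0.1371] [-89.9606  -0.0144 -73.0103]
```

View pics/s15.png

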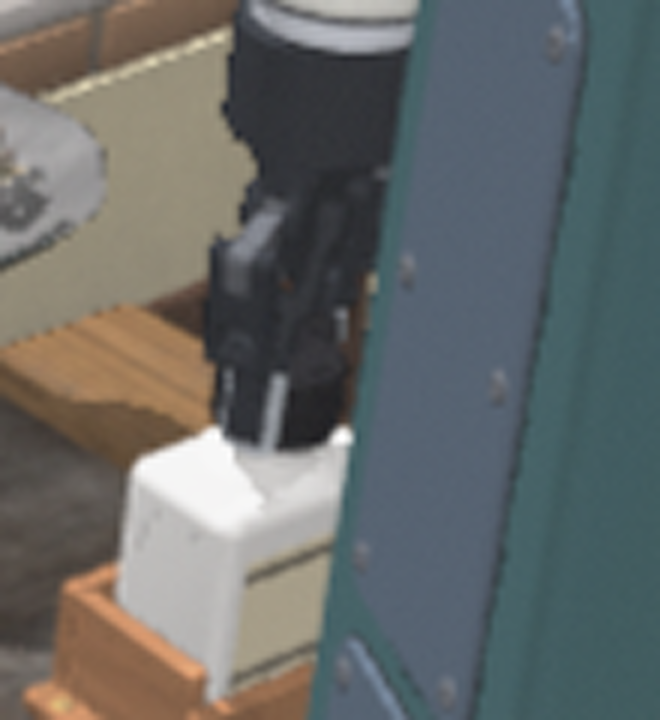

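```bash
python3 -m creep '[[0,0.006,0,0,0,0],[0,0.006,0,0,0,0],[0,0,0,0,0,0],[0,0,0,0,0,0]]'
```

```text
time_s: 12.55
tool_pos: [0.4633, -0.2293, 0.1324]
tool_rot: [-89.9, -0.1, -73.0]
contact_force: [-2.9, 2.7, 10.2]
gripper_width: 0.0486
```

```bash
python3 -m creep '[[0,0.005,0,0,0,0],[0,0,0,0,0,0],[0,0,0,0,0,0]]'
```

```text
time_s: 12.8
tool_pos: [0.4638, -0.2294, 0.1313]
tool_rot: [-89.8, -0.1, -73.0]
contact_force: [-4.4, 3.8, 14.1]
gripper_width: 0.0486
```

```bash
python3 -m creep '[[0,0.002,0,0,-0.6,0],[0,0,0,0,-0.6,0],[0,0,0,0,-0.6,0],[0,0,0,0,-0.6,0],[0,0,0,0,-0.6,0]]'; python3 -m creep '[[0,0,0,0,-0.6,0],[0,0,0,0,-0.6,0],[0,0,0,0,-0.6,0],[0,0,0,0,-0.6,0],[0,0,0,0,0,0]]'
```

```text
time_s: 13.22
tool_pos: [0.4647, -0.2297, 0.1312]
tool_rot: [-89.8, -0.3, -52.2]
contact_force: [-2.4, 4.3, 15.7]
gripper_width: 0.0484
time_s: 13.63
tool_pos: [0.4649, -0.2296, 0.1313]
tool_rot: [-89.9, -0.4, -35.7]
contact_force: [-0.2, 3.0, 15.3]
gripper_width: 0.0489
```

```bash
python3 -m creep '[[0,0,0,0,-0.7,0],[0,0,0,0,-0.7,0],[0,0,0,0,-0.7,0],[0,0,0,0,-0.7,0],[0,0,0,0,-0.7,0]]'; python3 -m creep '[[0,0,0,0,-0.7,0],[0,0,0,0,-0.1,0],[0,0,0,0,0,0],[0,0,0,0,0,0]]'; python3 -c "
from cell import *
s=get_state();print(s['moment'],s['q'],s['contact_force'])"; python3 look.py scene s16 350 130 110 120 6
```

```text
time_s: 14.05
tool_pos: [0.465, -0.2299, 0.1312]
tool_rot: [-90.1, -0.4, -11.6]
contact_force: [-1.1, 2.9, 15.3]
gripper_width: 0.0484
time_s: 14.38
tool_pos: [0.4651, -0.23, 0.1312]
tool_rot: [-90.1, -0.4, -6.3]
contact_force: [-1.7, 3.5, 14.8]
gripper_width: 0.0483
[ 0.47016285  0.26416701 -0.05026311] [-3.26145013e+01  3.12092061e+00  9.20022098e+01  6.01604476e-02
  8.44421145e+01 -2.63130617e+01] [-1.65767037  3.47947416 14.75588137]
[ 0.4651 -0.23    0.1312] [-90.1386  -0.4191  -6.308 ]
```

View pics/s16.png

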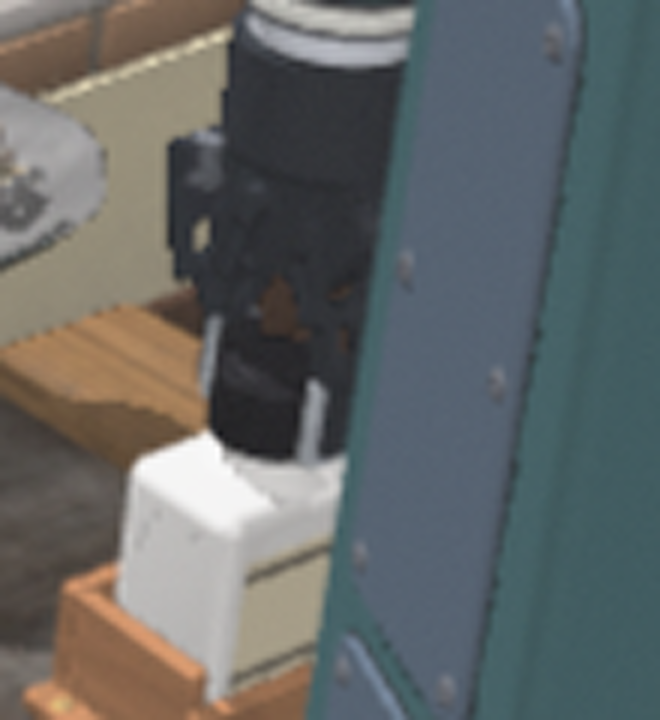

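```bash
python3 -m creep '[[0,-0.008,0,0,0,0],[0,-0.008,0,0,0,0],[0,0,0,0,0,0]]'; python3 -m creep '[[0,-0.008,0,0,0,0],[0,0,0,0,0,0]]'
```

```text
time_s: 14.68
tool_pos: [0.4649, -0.23, 0.1376]
tool_rot: [-90.1, -0.4, -6.3]
contact_force: [1.6, 1.4, 4.0]
gripper_width: 0.0483
time_s: 14.85
tool_pos: [0.4631, -0.2297, 0.1394]
tool_rot: [-90.1, -0.1, -6.3]
contact_force: [-0.6, -0.3, -0.0]
gripper_width: 0.0482
```

```bash
python3 -m creep '[[0,-0.008,0,0,0,0],[0,-0.008,0,0,0,0],[0,0,0,0,0,0],[0,0,0,0,0,0]]'; python3 look.py scene s17 350 130 110 120 6
```

```text
time_s: 15.18
tool_pos: [0.4628, -0.2294, 0.1467]
tool_rot: [-90.0, 0.0, -6.3]
contact_force: [0.2, -0.1, -0.9]
gripper_width: 0.0487
[ 0.4627 -0.2293  0.1465] [-89.9944   0.0276  -6.3304]
```

View pics/s17.png

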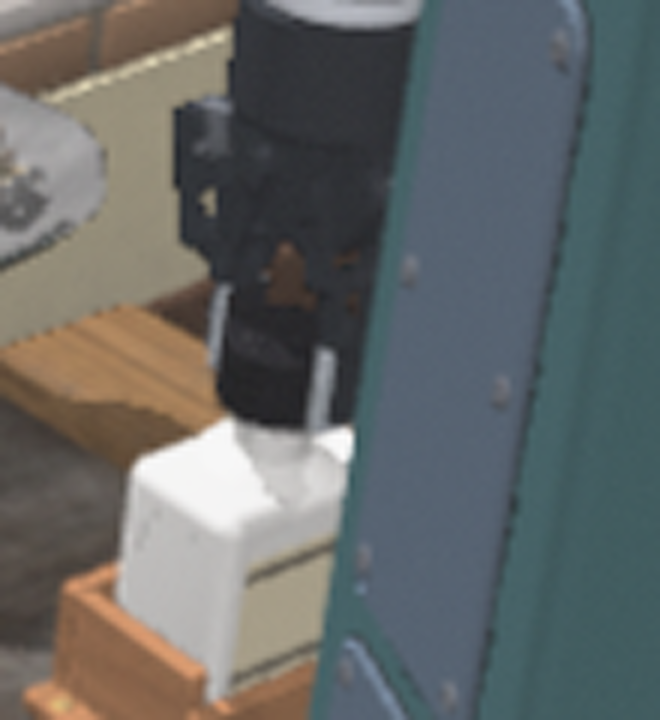

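The cap has come free of the neck and the bottle is unmoved. Raising 60 mm.

```bash
python3 -m creep '[[0,-0.02,0,0,0,0],[0,-0.03,0,0,0,0],[0,-0.04,0,0,0,0],[0,-0.03,0,0,0,0],[0,0,0,0,0,0]]'; python3 -m creep '[[0,0,0,0,0,0],[0,0,0,0,0,0],[0,0,0,0,0,0],[0,0,0,0,0,0],[0,0,0,0,0,0]]'; python3 look.py scene s18 350 100 110 140 5; python3 look.py top t18 130 190 300 110 2.6
```

```text
time_s: 15.65
tool_pos: [0.4646, -0.2304, 0.2115]
tool_rot: [-90.2, -0.4, -6.3]
contact_force: [0.3, -0.5, -0.5]
gripper_width: 0.0484
time_s: 16.07
tool_pos: [0.4624, -0.2291, 0.2056]
tool_rot: [-90.0, 0.1, -6.3]
contact_force: [0.1, 0.1, 0.6]
gripper_width: 0.0481
[ 0.4626 -0.2291  0.2059] [-89.9638   0.0861  -6.3248]
[ 0.4627 -0.2292  0.2061] [-89.9725   0.0642  -6.3255]
```

View pics/s18.png

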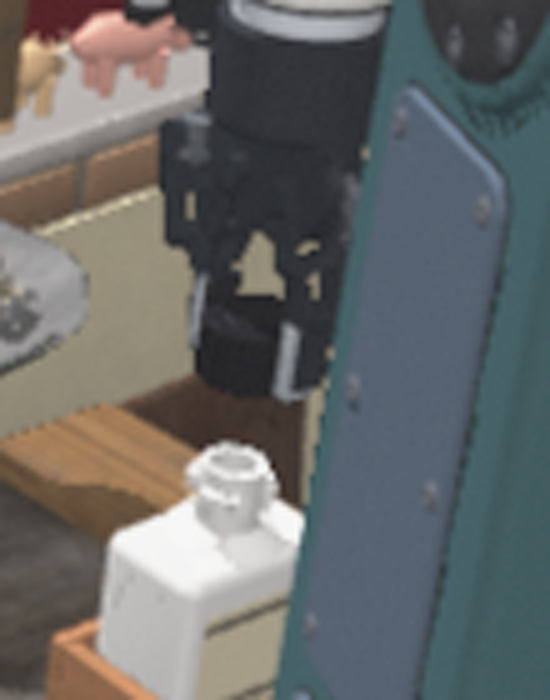

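View pics/s18_full.png

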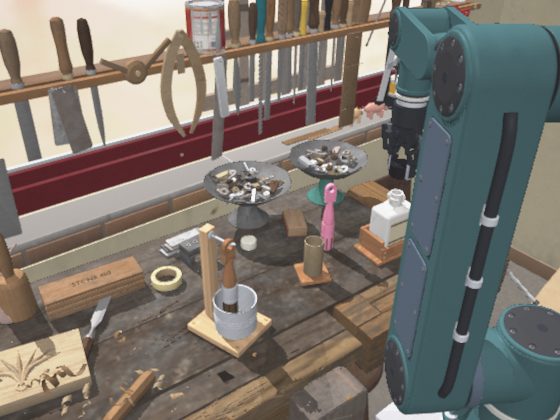

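View pics/t18.png

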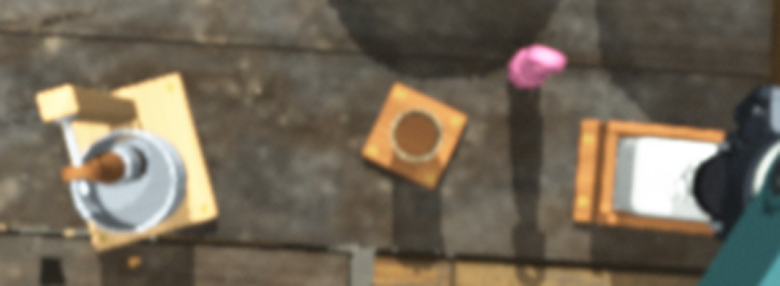

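```bash
python3 -m creep '[[0,0,0,0,0,0],[0,0,0,0,0,0],[0,0,0,0,0,0],[0,0,0,0,0,0],[0,0,0,0,0,0]]'; python3 -c "
from cell import *
s=get_state();print(s['joint_vel'],s['tool_pos']);print(finish_job())"
```

```text
time_s: 16.58
tool_pos: [0.4629, -0.2293, 0.2069]
tool_rot: [-90.0, -0.0, -6.3]
contact_force: [0.5, 0.3, -0.8]
gripper_width: 0.0486
[ 0.06559862 -0.00773698 -0.04663511  0.00719775 -0.03617631 -0.07176713] [ 0.46290199 -0.22933178  0.20687181]
the job is handed in; nothing more can be done
None
```

I took the brush from the tube and hung it by its eye on the hook, then let go. I pressed the safety cap down, turned it about 67° anticlockwise and lifted it off. The job was handed in at 16.6 s with the cap still held; `finish_job()` gives no verdict.

- **Brush:** the last pictures show it hanging by its eye, close to upright, with the bristles in the tin and the gripper well away.
- **Cap:** it is upright in the gripper, opening 48.6 mm. I estimate the rim at about 45 mm above the bottle's mouth from how far the arm rose; the picture suggests somewhat less, at least 34 mm. The arm was at rest. While pressing, the tool went down about 6 mm against 14–15 N.
- **Bottle and other things:** in the last pictures the bottle is seated and upright and the pink brush stands where it was. The tape, spare cap and sanding block also look unmoved in the scene picture, though I did not measure them.
- **Disagreements:** the two cameras differed by 3–5 mm, so I placed the tool between them and checked against the gripper's known position. I did not check separately whether the cap slipped in the fingers during the twist, but it came off with no measurable pull.

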